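# Find the rocking corner of a soldering jig plate and press its shim flat

## Task

The red soldering jig plate on the setting bed rocks on one of its four rests. With a fingertip press firmly on its corner lugs to find the one that gives, then press the raised tail of the shim beside that lug (the one on the lug's left) down until it lies flat, so that the corner stands firm. Leave the other three shims raised, do not lift the plate or shift it, and leave the tools and supplies around it where they are.

Things in the scene. Friction and masses are not known exactly. Their poses are not given: they have to be found in the camera images.
- plate: Jig plate: red laminate, 12 mm thick, circuit-board panel 86 x 188 mm on top, 0.75 to 1.1 kg, loose. Main part 104 mm (x) by 220 mm (y); at each corner a lug 44 mm wide (y) stands out in x to 99 mm from the centre. Origin: centre of underside; x away from the robot, y left, z up (yaw within 0.2 rad). Its underside is 16 mm above the bed, on four rests; six dowel pins round its edges leave 2 mm play.
- bed: Aluminium setting bed, fixed: 290 mm (x) by 380 mm (y), 35 mm high. Origin: centre of its underside, on the bench; axes parallel to the plate's, whose centre lies 20 mm towards the bed's -y. It carries four alike rests, one under each lug: a steel strip with a round rubber pad 18 mm across and, on the lug's left (+y) side, a brass shim. The same side at all four corners.
- lug_nl (a point): Top of the plate's near left lug, straight above its rest pad; the lug is clear for 20 mm around. 63 mm above the bench. Press here: three lugs are firm; the one on the tired rest (not told by eye, changes from run to run) gives from about 3 N, sinks its full 4 mm at about 7 N while the opposite lug rises, and springs back.
- lug_nr (a point): Top of the plate's near right lug, straight above its rest pad; the lug is clear for 20 mm around. 63 mm above the bench. Press here: three lugs are firm; the one on the tired rest (not told by eye, changes from run to run) gives from about 3 N, sinks its full 4 mm at about 7 N while the opposite lug rises, and springs back.
- lug_fl (a point): Top of the plate's far left lug, straight above its rest pad; the lug is clear for 20 mm around. 63 mm above the bench. Press here: three lugs are firm; the one on the tired rest (not told by eye, changes from run to run) gives from about 3 N, sinks its full 4 mm at about 7 N while the opposite lug rises, and springs back.
- lug_fr (a point): Top of the plate's far right lug, straight above its rest pad; the lug is clear for 20 mm around. 63 mm above the bench. Press here: three lugs are firm; the one on the tired rest (not told by eye, changes from run to run) gives from about 3 N, sinks its full 4 mm at about 7 N while the opposite lug rises, and springs back.
- tail_nl (a point): Press point of the near left lug's shim: top of its tail when flat, 51 mm above the bench, fixed to the bed, 69 mm along +y from the lug point, 28 mm from the plate's main edge. The brass tail (16 mm wide, 62 mm long, rising along +y from a hinge pin 38 mm before this point to a 22 mm thumb tab, 87 mm above the bench) stays where left; about 8 N here turns it, to a hard stop when flat.
- tail_nr (a point): Press point of the near right lug's shim: top of its tail when flat, 51 mm above the bench, fixed to the bed, 69 mm along +y from the lug point, 28 mm from the plate's main edge. The brass tail (16 mm wide, 62 mm long, rising along +y from a hinge pin 38 mm before this point to a 22 mm thumb tab, 87 mm above the bench) stays where left; about 8 N here turns it, to a hard stop when flat.
- tail_fl (a point): Press point of the far left lug's shim: top of its tail when flat, 51 mm above the bench, fixed to the bed, 69 mm along +y from the lug point, 28 mm from the plate's main edge. The brass tail (16 mm wide, 62 mm long, rising along +y from a hinge pin 38 mm before this point to a 22 mm thumb tab, 87 mm above the bench) stays where left; about 8 N here turns it, to a hard stop when flat.
- tail_fr (a point): Press point of the far right lug's shim: top of its tail when flat, 51 mm above the bench, fixed to the bed, 69 mm along +y from the lug point, 28 mm from the plate's main edge. The brass tail (16 mm wide, 62 mm long, rising along +y from a hinge pin 38 mm before this point to a 22 mm thumb tab, 87 mm above the bench) stays where left; about 8 N here turns it, to a hard stop when flat.
- soft_rest (a joint): How far the tired rest has sunk, m: 0 up, 0.004 fully down. It does not tell which corner the rest is under.
- shim_a (a joint): Turn of one of the four shims, rad: 0 to 0.08 at the start (tail raised), 0.62 fully flat, growing as the tail is pressed down. The letters do not tell which corner a shim is at: the rests change places from run to run.
- shim_b (a joint): Turn of one of the four shims, rad: 0 to 0.08 at the start (tail raised), 0.62 fully flat, growing as the tail is pressed down. The letters do not tell which corner a shim is at: the rests change places from run to run.
- shim_c (a joint): Turn of one of the four shims, rad: 0 to 0.08 at the start (tail raised), 0.62 fully flat, growing as the tail is pressed down. The letters do not tell which corner a shim is at: the rests change places from run to run. This is the shim that belongs to the tired rest.
- shim_d (a joint): Turn of one of the four shims, rad: 0 to 0.08 at the start (tail raised), 0.62 fully flat, growing as the tail is pressed down. The letters do not tell which corner a shim is at: the rests change places from run to run.
- tip_pot: Steel pot with brass wool for cleaning soldering tips, 50 mm across, 43 mm high, standing on the bed to the right of the plate; origin centre of underside. Bystander.
- driver: Small screwdriver, 125 mm long, 16 mm thick, lying along y on the bed's near edge; origin in the middle, underneath. Bystander.
- spool: Green spool of solder wire, 60 mm across, 45 mm high, standing on the bench to the left; origin centre of underside. Bystander.
- flux: Small flux bottle, 38 mm across, 85 mm high, on the bench to the right; origin centre of underside. Bystander.
- pen: Green marker pen, 105 mm long, 11 mm thick, lying on the bench to the left; origin in the middle, underneath. Bystander.

How it is judged:
On the way, in this order (a step that is already met when the one before it is completed fails the run):
1. a finger pressing on the plate has made the rocking corner give (value of joint soft_rest above 0.0015 m and contact force between the fingers and plate above 1.5 N), for 0.1 s.
2. the shim of that corner has been pressed flat (value of joint shim_c above 0.54 rad), for 0.2 s.
At the end, for the whole second after the job is handed in: The shim at the corner that rocked lies flat (within 0.08 rad), the other three are still raised (turned less than 0.3 rad), and the plate is at rest, level within 0.012 rad, on its rests, within 10 mm of where it was (value of joint shim_c above 0.54 rad and value of joint each of shim_a, shim_b, shim_d below 0.3 rad and value of joint soft_rest below 0.0012 m and angle between plate's own z axis and vertical below 0.012 rad and distance of plate from where it was at the start of the episode below 0.01 m and linear speed of plate below 0.01 m/s); the robot touches nothing.
It fails at once if a shim at a firm corner is pressed down (past 0.3 rad) (value of joint any of shim_a, shim_b, shim_d above 0.3 rad).
It fails at once if the plate is lifted (8 mm), tipped (0.08 rad) or shifted (15 mm) (height (world z) of plate above 0.059 m or angle between plate's own z axis and vertical above 0.08 rad or distance of plate from where it was at the start of the episode above 0.015 m).
It fails at once if a tool or supply is moved more than 25 mm (distance of any of tip_pot, driver, spool, flux, pen from where it was at the start of the episode above 0.025 m).
It also fails if it takes over 54 s, if anything falls off the work surface, if the arm or the gripper's body presses on something with over 40 N, if the wrist force passes 120 N, or if a joint passes its speed limit or range.

## Robot

A 6-joint arm with a two-finger parallel gripper is mounted at the origin on the work surface. World frame = base frame: x ahead of the robot, y to its left, z up, the work surface at z = 0. Lengths are in m, angles in rad, forces in N, time in s.
With the tool pointing down it reaches from about 0.25 to 0.725 m from the base axis. Payload 4 kg.
Tool frame: the origin (TCP) lies where the fingers leave the gripper's body, on its centre line; the fingertips stand 73 mm ahead of it and the grasp point (between the pads) lies 54 mm ahead of it (robot.grip_depth is the distance from the TCP to the grasp point, in m); z points along the fingers, x is the direction in which the jaws open and shut, and the axes are right-handed (so a half turn about z gives the same grasp; the last joint's range is limited). The gripper opens to 85 mm and grips with 20 to 120 N. Pads are 22 mm wide; open, the fingers measure 114 mm over their backs; the gripper's body (76 mm by 85 mm) begins 54 mm behind the grasp point. The pads swing forward as they close: fully open they stand 13 mm farther back than shut.
Start: joints at [1.301, 0.241, 0.005, 1.335, 0, 1.571], TCP at [0.133, 0.482, 0.304] pointing down, gripper open.
Joint ranges: [-2.72, 2.72], [-1.05, 1.87], [-1.09, 1.28], [-1.99, 2.15], [-1.42, 1.44], [-3.14, 3.14]. Speed limits (rad/s): [2.79, 2.79, 3.14, 3.14, 3.14, 3.14].

## Interface

Orientations are given as [roll, pitch, yaw] about the fixed x, y, z axes, in that order (R = Rz(yaw) Ry(pitch) Rx(roll)).
In Python, from plant import robot, snapshot, camera_params gives the robot as it stands.
- The arm moves only by the tool jog_arm, never from a script. Its argument "steps" is text: rows parted by semicolons, each of 7 numbers parted by spaces: the turn, a rotation vector about the world's x, y, z normalised to -1 to 1, where 1 is 90 degrees, then the shift along the world's x, y, z normalised to -1 to 1, where 1 is 0.3 m, then the closure, from 0 (fully open) to 1 (shut). A call has exactly 5 rows; each row is the pose to reach, as a shift and turn from the pose commanded when the call began; what a row does not reach only later rows make up. A row lasts 1/10 s, in which the tool goes at most 50 mm and 8.59 degrees, less where a joint would pass 70% of its speed; a pose out of reach is approached as far as the arm can. A call with a number of a shift or a turn outside -1 to 1 is refused whole. A call with a gripper value outside its range is refused whole. The fingers move at their own pace and stop on an object; "grip_force" is the grip in N (left out, the last holds). Time passes only in rows, so rows that repeat a pose let the fingers close, or fill a call up. It gives the time, the measured TCP pose, the force and the opening at its end, in the units of the state.
- robot.read_state(): the state, without advancing time (a new reading comes with each control period).
- snapshot(name): name is "scene" or "top" or "wrist"; returns the picture (384x512x3 uint8, blue, green, red); there is no depth.
- camera_params(name): a dict with "mtx" (3x3 intrinsics, pixels), "extrinsics" (4x4, takes a point from world to camera coordinates). Camera axes: x right, y down, z forward; pixel columns grow to the right and rows downward; lengths in m; the calibration is good to about 2 mm. A picture is of the moment at which its call begins: read the wrist's pose just before it. camera_params takes no time and is no camera call; for the wrist camera it gives the pose at the moment of the call.
- robot.finish_job(): hands the job in, once; it reports no verdict.
The state is a dict: "t": time; "q": joint angles; "dq": joint speeds; "tau": joint torques, N m; "tool_pos": TCP position; "eef_rot": TCP orientation; "force": force on the tool from outside, world axes, zero at the start; "wrist_torque": the same for the moment, N m; "gripper_width": finger opening in m.
Only numpy, scipy, OpenCV 4.12 (cv2) and the standard library are available. Lean on these libraries where they do the work, as an engineer would, in place of code of your own. Each camera call takes 0.05 s, during which the arm holds its last target.

## Working session

There is one attempt and no reset: what is moved stays moved. The work goes in short steps, Python scripts to look and compute and a tool call to move; the robot and the scene stay as the last step left them, time stands still between calls to the robot, and variables do not carry over. Pictures are saved under pics/ and viewed, and the job is handed in when it is done.

Besides the shell and the picture viewer there is one more tool, called after ">>>" as a command line: name --argument value ..., lists and objects as JSON in quotes. jog_arm: Moves the arm, as the interface text tells. Its arguments: {"type":"object","properties":{"steps":{"type":"string"},"grip_force":{"type":"number"}},"required":["steps"]}

```bash
mkdir -p pics; python3 - <<'E'
from plant import robot,snapshot,camera_params
import cv2,numpy as np
for n in("scene","top"):
    cv2.imwrite(f"pics/{n}0.png",snapshot(n))
    p=camera_params(n);print(n,np.round(p["mtx"],1).tolist(),np.round(p["extrinsics"],3).tolist())
s=robot.read_state();print({k:np.round(v,3).tolist() for k,v in s.items()})
E
```

```text
scene [[348.5, 0.0, 255.5], [0.0, 348.5, 182.6], [0.0, 0.0, 1.0]] [[-0.553, 0.833, -0.017, 0.319], [0.488, 0.307, -0.817, -0.18], [-0.675, -0.46, -0.577, 1.271], [0.0, 0.0, 0.0, 1.0]]
top [[468.8, 0.0, 248.3], [0.0, 468.8, 186.0], [0.0, 0.0, 1.0]] [[0.023, -0.999, 0.032, -0.055], [-0.997, -0.025, -0.068, 0.53], [0.069, -0.03, -0.997, 1.292], [0.0, 0.0, 0.0, 1.0]]
{'t': 0.1, 'q': [1.301, 0.241, 0.004, 1.335, 0.0, 1.571], 'dq': [0.0, -0.003, 0.003, -0.001, 0.001, -0.001], 'tau': [0.0, -37.314, 25.301, 0.011, 0.0, 0.0], 'tool_pos': [0.133, 0.482, 0.303], 'eef_rot': [-3.142, 0.002, 1.301], 'force': [1.12, -0.223, 0.176], 'wrist_torque': [0.025, -0.017, -0.006], 'gripper_width': 0.086}
```

View pics/top0.png

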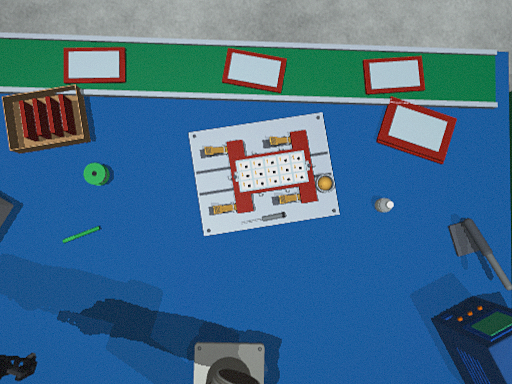

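View pics/scene0.png

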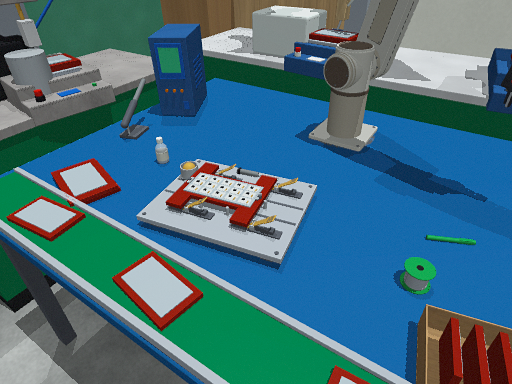

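The top view shows the bed with the red H-shaped plate at about (272,172). The shims lie to the left of the lugs at (214,151), (276,141), (222,210) and (288,199). The pot is at (325,183) and the driver at (265,218).

```bash
cat > h.py <<'E'
import cv2,numpy as np
from plant import robot,snapshot,camera_params
def ray(uv,z,p):
    K=p["mtx"];E=p["extrinsics"];R=E[:3,:3];t=E[:3,3]
    uv=np.atleast_2d(np.float64(uv));d=np.c_[uv,np.ones(len(uv))]@np.linalg.inv(K).T@R
    c=-R.T@t
    return c+d*((z-c[2])/d[:,2])[:,None]
def proj(P,p):
    P=np.atleast_2d(P);E=p["extrinsics"];c=P@E[:3,:3].T+E[:3,3];q=c@p["mtx"].T
    return q[:,:2]/q[:,2:]
E
python3 - <<'E'
from h import *
im=cv2.imread("pics/top0.png");p=camera_params("top")
hsv=cv2.cvtColor(im,cv2.COLOR_BGR2HSV)
m=((hsv[...,0]<8)|(hsv[...,0]>172))&(hsv[...,1]>150)&(hsv[...,2]>60)
roi=np.zeros_like(m);roi[115:230,195:335]=1;m=(m&roi).astype(np.uint8)
n,l,st,c=cv2.connectedComponentsWithStats(m)
ys,xs=np.nonzero(m & (np.isin(l,[i for i in range(1,n) if st[i,4]>30])))
P=ray(np.c_[xs,ys],0.063,p)[:,:2]
r=cv2.minAreaRect(np.float32(P));print("plate",r,cv2.boxPoints(r).round(4).tolist())
# bed top corners
g=(hsv[...,1]<70)&(hsv[...,2]>110);roi[:]=0;roi[105:245,180:350]=1
g=(g&roi).astype(np.uint8);cs,_=cv2.findContours(g,0,2);cc=max(cs,key=cv2.contourArea)[:,0]
r2=cv2.minAreaRect(np.float32(ray(cc,0.035,p)[:,:2]));print("bed",r2,cv2.boxPoints(r2).round(4).tolist())
big=cv2.resize(im[105:245,180:350],None,fx=4.5,fy=4.2,interpolation=cv2.INTER_CUBIC);cv2.imwrite("pics/crop0.png",big)
E
```

```text
plate ((0.5708962082862854, -0.10321840643882751), (0.1951082944869995, 0.21876472234725952), 10.320751190185547) [[0.4553000032901764, -0.013100000098347664], [0.4945000112056732, -0.22830000519752502], [0.6865000128746033, -0.19339999556541443], [0.6473000049591064, 0.021900000050663948]]
bed ((0.5677204728126526, -0.08326274156570435), (0.2904151380062103, 0.37994223833084106), 10.369929313659668) [[0.39070001244544983, 0.07750000059604645], [0.45910000801086426, -0.2962999939918518], [0.7447999715805054, -0.24400000274181366], [0.6764000058174133, 0.12970000505447388]]
```

View pics/crop0.png

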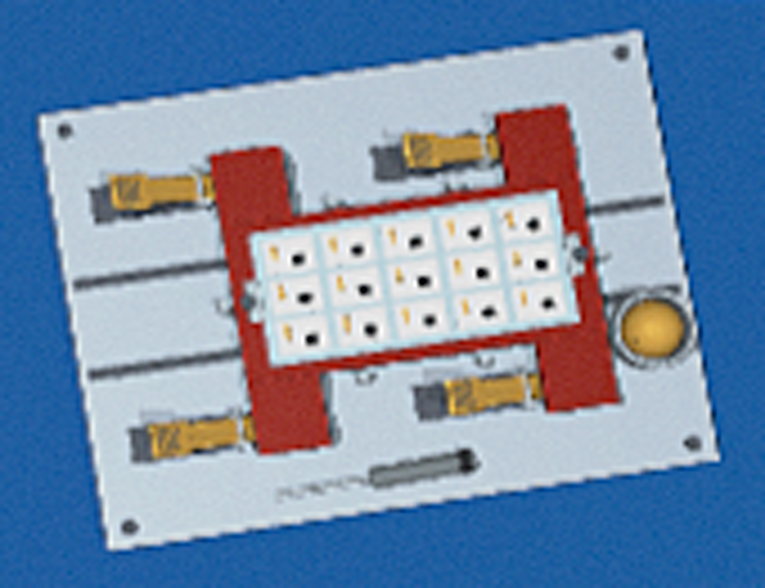

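```bash
python3 - <<'E'
from h import *
im=cv2.imread("pics/crop0.png");p=camera_params("top")
c=np.array([.5712,-.103]);a=.181;ex=np.array([np.cos(a),np.sin(a)]);ey=np.array([-np.sin(a),np.cos(a)])
s=robot.read_state()["tool_pos"]
for n,sx,sy in(("nl",-1,1),("nr",-1,-1),("fl",1,1),("fr",1,-1)):
    L=c+.08*sx*ex+.088*sy*ey;T=L+.069*ey
    print(n,"lug",L.round(4),"tail",T.round(4),"r",np.hypot(*L).round(3),"lug from start /0.3",((np.r_[L,.2]-s)/.3).round(4))
    for P,z,col in((L,.063,(255,0,255)),(T,.078,(0,255,0))):
        u=proj(np.r_[P,z],p)[0];cv2.circle(im,(int((u[0]+.5-180)*4.5),int((u[1]+.5-105)*4.2)),6,col,-1)
cv2.imwrite("pics/crop1.png",im)
E
```

```text
nl lug [ 0.4767 -0.0308] tail [0.4642 0.037 ] r 0.478 lug from start /0.3 [ 1.1451 -1.7078 -0.3437]
nr lug [ 0.5083 -0.204 ] tail [ 0.4959 -0.1361] r 0.548 lug from start /0.3 [ 1.2507 -2.2849 -0.3437]
fl lug [ 0.6341 -0.002 ] tail [0.6216 0.0658] r 0.634 lug from start /0.3 [ 1.6697 -1.6118 -0.3437]
fr lug [ 0.6657 -0.1752] tail [ 0.6533 -0.1073] r 0.688 lug from start /0.3 [ 1.7753 -2.1889 -0.3437]
```

View pics/crop1.png

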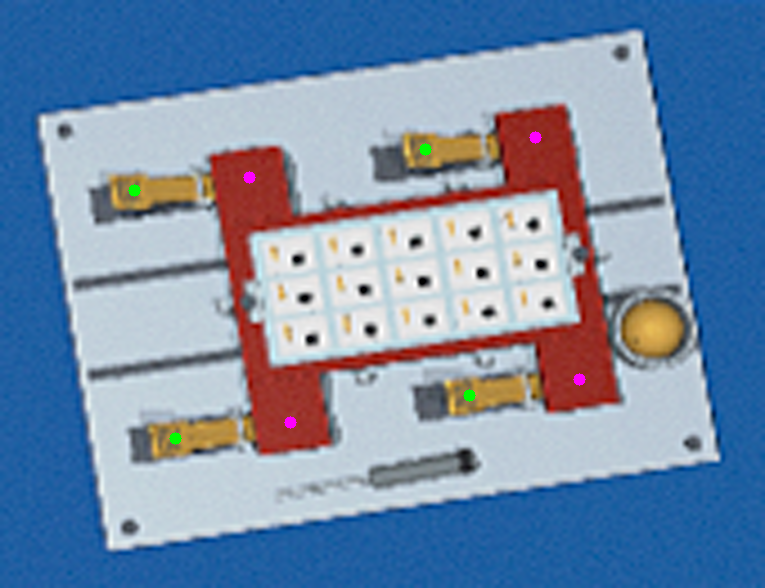

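The projected lug points (magenta) and tail points (green) sit where they should on the image. I'll start with the near left lug.

>>> jog_arm --steps "0 0 -0.08 0.09 -0.13 -0.03 1; 0 0 -0.16 0.18 -0.26 -0.05 1; 0 0 -0.25 0.27 -0.4 -0.08 1; 0 0 -0.33 0.36 -0.53 -0.1 1; 0 0 -0.41 0.45 -0.67 -0.13 1"

```text
t: 0.6
tool_pos: [0.2685, 0.28, 0.2647]
eef_rot: [3.141, -0.001, 0.653]
force: [1.4, 0.4, 0.2]
gripper_width: 0.0122
```

>>> jog_arm --steps "0 0 -0.08 0.09 -0.13 -0.03 1; 0 0 -0.16 0.18 -0.26 -0.05 1; 0 0 -0.25 0.27 -0.4 -0.08 1; 0 0 -0.303 0.36 -0.53 -0.1 1; 0 0 -0.303 0.45 -0.67 -0.13 1"

```text
t: 1.1
tool_pos: [0.4033, 0.0793, 0.226]
eef_rot: [-3.141, -0.001, 0.18]
force: [1.6, 0.9, 0.7]
gripper_width: 0.0001
```

>>> jog_arm --steps "0 0 0 0.09 -0.13 -0.03 1; 0 0 0 0.18 -0.26 -0.06 1; 0 0 0 0.245 -0.368 -0.08 1; 0 0 0 0.245 -0.368 -0.08 1; 0 0 0 0.245 -0.368 -0.08 1"

```text
t: 1.6
tool_pos: [0.4755, -0.0299, 0.2013]
eef_rot: [-3.141, 0.002, 0.179]
force: [0.3, 0.2, -0.1]
gripper_width: -0.0002
```

>>> jog_arm --steps "0 0 0 0.004 -0.003 -0.1 1; 0 0 0 0.004 -0.003 -0.18 1; 0 0 0 0.004 -0.003 -0.2 1; 0 0 0 0.004 -0.003 -0.205 1; 0 0 0 0.004 -0.003 -0.205 1"

```text
t: 2.1
tool_pos: [0.4774, -0.0295, 0.1415]
eef_rot: [3.141, -0.001, 0.182]
force: [0.8, 0.4, 0.3]
gripper_width: 0.0001
```

>>> jog_arm --steps "0 0 0 0 0 -0.005 1; 0 0 0 0 0 -0.01 1; 0 0 0 0 0 -0.015 1; 0 0 0 0 0 -0.015 1; 0 0 0 0 0 -0.015 1"

```text
t: 2.6
tool_pos: [0.4772, -0.0302, 0.1362]
eef_rot: [3.142, -0.0, 0.181]
force: [0.4, 0.6, -0.6]
gripper_width: -0.0001
```

>>> jog_arm --steps "0 0 0 0 0 -0.003 1; 0 0 0 0 0 -0.006 1; 0 0 0 0 0 -0.008 1; 0 0 0 0 0 -0.008 1; 0 0 0 0 0 -0.008 1"

```text
t: 3.1
tool_pos: [0.4773, -0.0302, 0.1342]
eef_rot: [3.142, -0.0, 0.181]
force: [-1.6, 1.2, 5.4]
gripper_width: 0.0004
```

>>> jog_arm --steps "0 0 0 0 0 -0.003 1; 0 0 0 0 0 -0.006 1; 0 0 0 0 0 -0.008 1; 0 0 0 0 0 -0.008 1; 0 0 0 0 0 -0.008 1"

```text
t: 3.6
tool_pos: [0.4771, -0.0301, 0.1321]
eef_rot: [-3.141, -0.0, 0.181]
force: [-1.8, 0.5, 8.4]
gripper_width: -0.0
```

>>> jog_arm --steps "0 0 0 0 0 -0.003 1; 0 0 0 0 0 -0.006 1; 0 0 0 0 0 -0.008 1; 0 0 0 0 0 -0.008 1; 0 0 0 0 0 -0.008 1"

```text
t: 4.1
tool_pos: [0.4771, -0.0301, 0.1316]
eef_rot: [3.141, -0.001, 0.181]
force: [-8.1, 0.5, 21.9]
gripper_width: 0.0005
```

The near left lug began giving at a few newtons and sank about 4 mm before a hard stop. I'll press the far left lug to compare.

>>> jog_arm --steps "0 0 0 0 0 0.05 1; 0 0 0 0 0 0.2 1; 0 0 0 0.15 0.03 0.22 1; 0 0 0 0.3 0.06 0.22 1; 0 0 0 0.45 0.08 0.22 1"

```text
t: 4.6
tool_pos: [0.6139, -0.0057, 0.196]
eef_rot: [3.141, -0.002, 0.181]
force: [0.6, -0.3, -0.0]
gripper_width: 0.0003
```

>>> jog_arm --steps "0 0 0 0.073 0.014 0 1; 0 0 0 0.073 0.014 -0.1 1; 0 0 0 0.073 0.014 -0.17 1; 0 0 0 0.073 0.014 -0.18 1; 0 0 0 0.073 0.014 -0.18 1"

```text
t: 5.1
tool_pos: [0.6334, -0.002, 0.1399]
eef_rot: [-3.141, 0.003, 0.181]
force: [0.5, -0.8, 0.2]
gripper_width: -0.0004
```

```bash
python3 - <<'E'
from h import *
s=robot.read_state();print({k:np.round(s[k],4).tolist() for k in("t","tool_pos","eef_rot","force")})
E
```

```text
{'t': 5.1, 'tool_pos': [0.6334, -0.002, 0.1399], 'eef_rot': [-3.1412, 0.0025, 0.181], 'force': [0.5403, -0.809, 0.2487]}
```

>>> jog_arm --steps "0 0 0 0 0 -0.005 1; 0 0 0 0 0 -0.01 1; 0 0 0 0 0 -0.013 1; 0 0 0 0 0 -0.013 1; 0 0 0 0 0 -0.013 1"

```text
t: 5.6
tool_pos: [0.6342, -0.002, 0.1375]
eef_rot: [3.141, -0.001, 0.181]
force: [0.6, 0.1, 0.4]
gripper_width: 0.0001
```

>>> jog_arm --steps "0 0 0 0 0 -0.003 1; 0 0 0 0 0 -0.006 1; 0 0 0 0 0 -0.006 1; 0 0 0 0 0 -0.006 1; 0 0 0 0 0 -0.006 1"

```text
t: 6.1
tool_pos: [0.6342, -0.002, 0.1357]
eef_rot: [3.142, -0.0, 0.181]
force: [-1.4, 0.7, 3.9]
gripper_width: -0.0002
```

>>> jog_arm --steps "0 0 0 0 0 -0.003 1; 0 0 0 0 0 -0.005 1; 0 0 0 0 0 -0.005 1; 0 0 0 0 0 -0.005 1; 0 0 0 0 0 -0.005 1"

```text
t: 6.6
tool_pos: [0.6342, -0.002, 0.1357]
eef_rot: [3.141, -0.001, 0.181]
force: [-4.1, -0.3, 10.5]
gripper_width: -0.0001
```

The far left lug is firm: 10 N and no movement. So the near left corner is the one that rocks, and I'll go to its tail.

>>> jog_arm --steps "0 0 0 0 0 0.05 1; 0 0 0 0 0 0.2 1; 0 0 0 -0.15 0.03 0.22 1; 0 0 0 -0.3 0.07 0.22 1; 0 0 0 -0.45 0.1 0.22 1"

```text
t: 7.1
tool_pos: [0.4979, 0.0284, 0.1997]
eef_rot: [-3.141, -0.001, 0.181]
force: [-0.1, 0.5, 0.6]
gripper_width: 0.0001
```

>>> jog_arm --steps "0 0 0 -0.117 0.03 0 1; 0 0 0 -0.117 0.03 0 1; 0 0 0 -0.117 0.03 -0.07 1; 0 0 0 -0.117 0.03 -0.08 1; 0 0 0 -0.117 0.03 -0.08 1"

```text
t: 7.6
tool_pos: [0.464, 0.0369, 0.1751]
eef_rot: [-3.141, 0.002, 0.181]
force: [0.8, 0.6, 0.2]
gripper_width: -0.0002
```

```bash
python3 - <<'E'
from h import *
s=robot.read_state();print({k:np.round(s[k],4).tolist() for k in("t","tool_pos","force")})
im=snapshot("scene");cv2.imwrite("pics/s1.png",cv2.resize(im[140:270,130:330],None,fx=4,fy=4,interpolation=cv2.INTER_CUBIC))
E
```

```text
{'t': 7.6, 'tool_pos': [0.464, 0.0369, 0.1751], 'force': [0.8268, 0.6366, 0.188]}
```

View pics/s1.png

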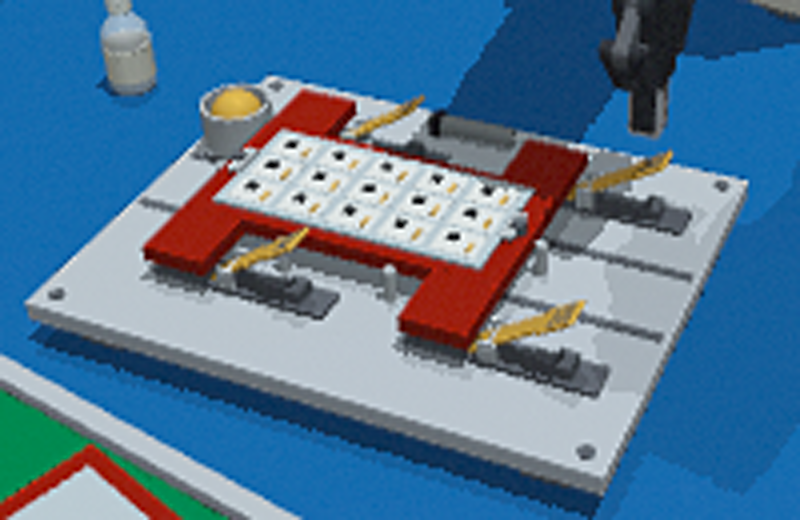

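The picture shows all four tails raised and the fingertip, at crop pixel (645,130), just above the near left tail at (630,175). I'll press down in stages.

>>> jog_arm --steps "0 0 0 0 0 -0.02 1; 0 0 0 0 0 -0.04 1; 0 0 0 0 0 -0.055 1; 0 0 0 0 0 -0.07 1; 0 0 0 0 0 -0.08 1"

```text
t: 8.15
tool_pos: [0.4642, 0.0371, 0.1519]
eef_rot: [-3.141, -0.0, 0.181]
force: [-1.8, -0.0, 7.7]
gripper_width: 0.0004
```

>>> jog_arm --steps "0 0 0 0 0 -0.015 1; 0 0 0 0 0 -0.03 1; 0 0 0 0 0 -0.045 1; 0 0 0 0 0 -0.06 1; 0 0 0 0 0 -0.07 1"

```text
t: 8.65
tool_pos: [0.4651, 0.0384, 0.132]
eef_rot: [-3.138, -0.004, 0.182]
force: [-1.8, 4.2, 8.6]
gripper_width: 0.0001
```

>>> jog_arm --steps "0 0 0 0 0 -0.005 1; 0 0 0 0 0 -0.01 1; 0 0 0 0 0 -0.015 1; 0 0 0 0 0 -0.018 1; 0 0 0 0 0 -0.018 1"

```text
t: 9.15
tool_pos: [0.465, 0.0386, 0.1265]
eef_rot: [-3.138, -0.003, 0.182]
force: [-0.9, 3.9, 6.2]
gripper_width: 0.0001
```

>>> jog_arm --steps "0 0 0 0 0 -0.004 1; 0 0 0 0 0 -0.008 1; 0 0 0 0 0 -0.012 1; 0 0 0 0 0 -0.014 1; 0 0 0 0 0 -0.014 1"

```text
t: 9.65
tool_pos: [0.465, 0.0388, 0.1231]
eef_rot: [-3.138, -0.004, 0.182]
force: [-3.7, 5.1, 13.1]
gripper_width: -0.0004
```

>>> jog_arm --steps "0 0 0 0 0 -0.004 1; 0 0 0 0 0 -0.006 1; 0 0 0 0 0 -0.006 1; 0 0 0 0 0 -0.006 1; 0 0 0 0 0 -0.006 1"

```text
t: 10.15
tool_pos: [0.4651, 0.0388, 0.1227]
eef_rot: [-3.138, -0.005, 0.182]
force: [-7.2, 4.0, 24.1]
gripper_width: 0.0003
```

The tail is at its hard stop: 24 N with no further travel. I'll lift off and press the lug again as a check.

>>> jog_arm --steps "0 0 0 0 0 0.03 1; 0 0 0 0 0 0.15 1; 0 0 0 0 0 0.26 1; 0 0 0 0.042 -0.1 0.26 1; 0 0 0 0.042 -0.226 0.26 1"

```text
t: 10.65
tool_pos: [0.4789, -0.0306, 0.1991]
eef_rot: [3.14, -0.005, 0.185]
force: [-0.3, -0.7, -0.5]
gripper_width: 0.0002
```

>>> jog_arm --steps "0 0 0 0 0 0 1; 0 0 0 0 0 -0.1 1; 0 0 0 0 0 -0.18 1; 0 0 0 0 0 -0.2 1; 0 0 0 0 0 -0.2 1"

```text
t: 11.15
tool_pos: [0.4756, -0.0304, 0.1368]
eef_rot: [-3.141, 0.003, 0.181]
force: [1.0, -0.2, 0.0]
gripper_width: 0.0001
```

>>> jog_arm --steps "0 0 0 0 0 -0.003 1; 0 0 0 0 0 -0.006 1; 0 0 0 0 0 -0.009 1; 0 0 0 0 0 -0.009 1; 0 0 0 0 0 -0.009 1"

```text
t: 11.65
tool_pos: [0.4771, -0.0306, 0.1354]
eef_rot: [-3.142, -0.002, 0.181]
force: [-1.0, 2.0, 5.0]
gripper_width: 0.0003
```

>>> jog_arm --steps "0 0 0 0 0 -0.003 1; 0 0 0 0 0 -0.005 1; 0 0 0 0 0 -0.005 1; 0 0 0 0 0 -0.005 1; 0 0 0 0 0 -0.005 1"

```text
t: 12.15
tool_pos: [0.4771, -0.0306, 0.1352]
eef_rot: [3.142, -0.002, 0.181]
force: [-4.0, 0.9, 16.3]
gripper_width: -0.0002
```

The corner is firm now: 16 N and it holds at 0.135. I'll back away and look.

>>> jog_arm --steps "0 0 0 0 0 0.05 1; 0 0 0 0 0 0.2 1; 0 0 0 0 0 0.35 1; 0 0 0 -0.1 0.1 0.45 1; 0 0 0 -0.2 0.2 0.5 1"

```text
t: 12.65
tool_pos: [0.4176, 0.0293, 0.2858]
eef_rot: [3.141, -0.005, 0.178]
force: [-0.1, 0.9, 0.3]
gripper_width: -0.0001
```

>>> jog_arm --steps "0 0 0 -0.1 0.13 0 1; 0 0 0 -0.2 0.26 0 1; 0 0 0 -0.3 0.39 0 1; 0 0 0 -0.3 0.5 0 1; 0 0 0 -0.3 0.5 0 1"

```text
t: 13.15
tool_pos: [0.326, 0.1821, 0.2834]
eef_rot: [-3.14, -0.002, 0.187]
force: [-0.8, -0.0, -0.6]
gripper_width: -0.0001
```

```bash
python3 - <<'E'
from h import *
im=snapshot("scene");t=snapshot("top")
a=cv2.resize(im[140:270,130:330],(800,300),interpolation=cv2.INTER_CUBIC)
b=cv2.resize(t[105:245,120:400],(600,300),interpolation=cv2.INTER_CUBIC)
cv2.imwrite("pics/s2.png",cv2.resize(im[140:270,130:330],None,fx=4,fy=4,interpolation=cv2.INTER_CUBIC));cv2.imwrite("pics/t2.png",b)
p=camera_params("top");hsv=cv2.cvtColor(t,cv2.COLOR_BGR2HSV)
m=((hsv[...,0]<8)|(hsv[...,0]>172))&(hsv[...,1]>150)&(hsv[...,2]>60)
r=np.zeros_like(m);r[115:230,195:335]=1;m=(m&r).astype(np.uint8)
n,l,st,c=cv2.connectedComponentsWithStats(m)
ys,xs=np.nonzero(m&np.isin(l,[i for i in range(1,n) if st[i,4]>30]))
print(cv2.minAreaRect(np.float32(ray(np.c_[xs,ys],0.063,p)[:,:2])))
E
```

```text
((0.5708962082862854, -0.10321840643882751), (0.1951082944869995, 0.21876472234725952), 10.320751190185547)
```

View pics/s2.png

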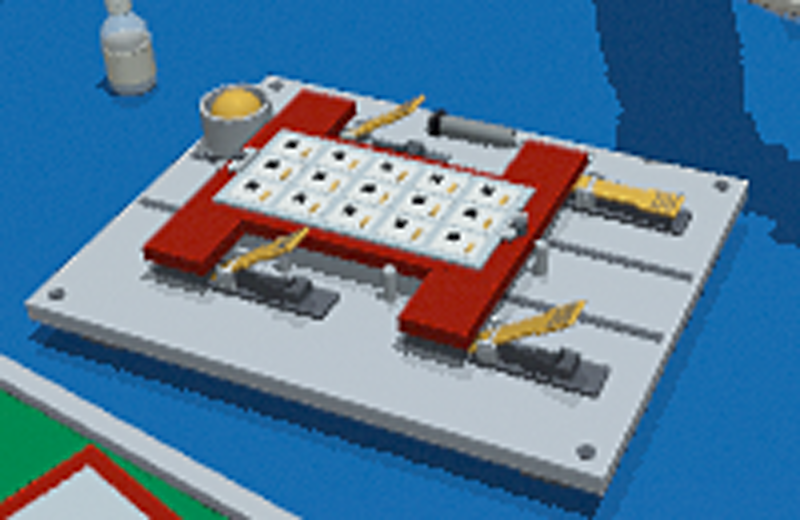

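View pics/t2.png

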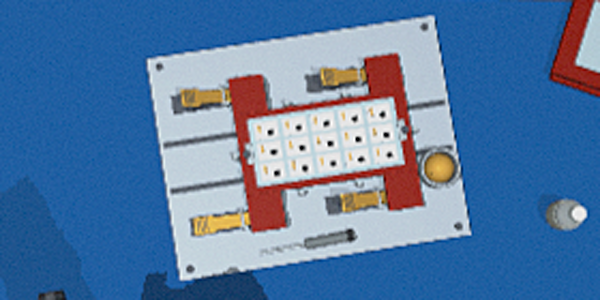

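The near left tail lies flat at scene-crop pixel (635,198). The other three tails are still raised, and the plate, pot, driver and bottle have not moved. I'm handing in.

```bash
python3 -c "
from plant import robot
robot.finish_job()"
```

```text
the job is handed in; nothing more can be done
```

The near left corner was the one that rocked; its shim is now pressed flat and I handed the job in at about 13 s of the 54 s allowed.

- **Finding the corner:** the near left lug sank about 4 mm, reading 5 to 8 N on the way down, then hit a hard stop. The far left lug held firm at 10 N. I did not press the two right-hand lugs, since the near left result was already clear.
- **Pressing the shim:** I pushed the near left tail down to its hard stop, reaching 24 N with no further travel.
- **Final checks:** pressed again, the near left lug held at 16 N without sinking. The last pictures show its tail flat, the other three raised, and the plate measuring in the same place as at the start. The pot, driver and flux bottle look unmoved. The spool and pen were outside the last pictures I viewed, but the arm did not go down near them. No check failed or disagreed.

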